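Set the sliding end plate of a test rig square at the red clips

ROBOT

A 7-joint arm with a two-finger parallel gripper is mounted at the origin on the work surface. World frame = base frame: x ahead of the robot, y to its left, z up, the work surface at z = 0. Lengths are in m, angles in rad, forces in N, time in s.
With the tool pointing down it reaches from about 0.4 to 0.925 m from the base axis. Payload 4.1 kg.
Tool frame: the origin (TCP) lies on the centre line of the jaws, within the pads' length; the fingertips stand 25 mm ahead of it and the grasp point (between the pads) lies 6 mm ahead of it; x points along the fingers, y is the direction in which the jaws open and shut, and the axes are right-handed (so a half turn about x gives the same grasp; the last joint's range is limited). The gripper opens to 85 mm and grips with 20 to 120 N. Pads are 22 mm wide; open, the fingers measure 114 mm over their backs; the gripper's body (76 mm by 85 mm) begins 54 mm behind the grasp point. The pads swing forward as they close: fully open they stand 13 mm farther back than shut.
Start: joints at [-1.313, 0.398, 0.045, 1.537, -0.019, 1.207, -0.051], TCP at [0.227, 0.609, 0.256] pointing down, gripper open.
Joint ranges: [-2.82, 2.82], [-0.49, 2.23], [-1.37, 1.46], [0, 2.46], [-1.36, 4.5], [0.23, 2], [-2.94, 2.94]. Speed limits (rad/s): [2.57, 2.57, 3.14, 3.14, 3.14, 3.14, 3.14].

INTERFACE

Orientations are given as a rotation vector (axis times angle).
In Python, from cell import bot gives the robot as it stands. The module is installed in compiled form; this text tells all that it offers.
- The arm moves only by the tool jog_arm, never from a script. Its arguments are lists of equal length, an entry for each row: "dp": the shift along the world's x, y, z in m, a list of three; "spin": the turn about the world's z in degrees. In form: {"dp": [[x, y, z], ...], "spin": [spin, ...]}. A call has 1 to 20 rows; each row is the pose to reach, as a shift and turn from the pose measured when the call began; what a row does not reach only later rows make up. A row lasts 1/8 s, in which the tool goes at most 62.5 mm and 10.7 degrees, less where a joint would pass 70% of its speed; a pose out of reach is approached as far as the arm can. A call with a gripper value outside its range is refused whole. "hand" is the closure, from -1 (fully open) to 1 (shut), so that 0 is half open, set as the call begins (left out, the last holds). The fingers move at their own pace and stop on an object; "grip_force" is the grip in N (left out, the last holds). Time passes only in rows, so rows that repeat a pose let the fingers close. It gives the time, the measured TCP pose, the force and the opening at its end, in the units of the state.
- bot.read_state(): the state, without advancing time (a new reading comes with each control period).
- bot.capture(name): name is "scene" or "top" or "wrist"; returns a dict with "frame" (420x560x3 uint8, blue, green, red), "vfov" (degrees; the focal length in pixels is half the picture's height over the tangent of half this angle, whatever the lens; pixels are square), "cx", "cy" (the principal point, pixels), "T" (4x4, takes a point from camera to world coordinates); the wrist camera has in their place "tool_from_camera" (4x4, takes a point from camera to tool coordinates, whose origin is the TCP and whose axes are the tool frame's). Camera axes: x right, y down, z forward; pixel columns grow to the right and rows downward; lengths in m; the calibration is good to about 2 mm. The wrist camera is an equidistant fisheye: a pixel r from the principal point sees the ray r / f radians off the axis. A picture is of the moment at which its call begins: read the wrist's pose just before it. There is no depth.
- bot.job_done(): hands the job in, once; it reports no verdict.
The state is a dict: "t": time; "qpos": joint angles; "joint_velocities": joint speeds; "joint_efforts": joint torques, N m; "ee_pos": TCP position; "orientation": TCP orientation; "contact_force": force on the tool from outside, world axes, zero at the start; "torque": the same for the moment, N m; "finger_gap": opening from 0.0 (shut) to 1.0 (fully open).
Only numpy, scipy, OpenCV 4.12 (cv2) and the standard library are available. Lean on these libraries where they do the work, as an engineer would, in place of code of your own. Each camera call takes 0.05 s, during which the arm holds its last target. There are 200 camera calls.

TASK

Set the test rig's sliding white end plate to its new place: its red index line level with the red clips at both ends. Move it only with the two black knobs, turning first one and then the other in small steps so that the plate stays square and is never more than 10 degrees askew on its rails; do not push the plate itself, and let go of the knobs when it is there.

Things in the scene. Friction and masses are not known exactly. Their poses are not given: they have to be found in the camera images.
- left_knob: Knob at the near end of the rig's left rail: disc 52 mm wide, 8 high; on it an upright black bar grip 49 long, 14 thick, white line along its top, 38 mm above the origin. Origin on the turning axis under the disc, 51 mm above the table; x along the bar, z up. Turns easily (0.1 N m), stays put. CLOCKWISE seen from above moves the plate's left end away from the knobs, 30 mm per radian; reversible.
- right_knob: The same knob for the right rail, 260 mm from the left one (left and right as seen from the robot). CLOCKWISE seen from above moves the plate's right end away from the knobs, 30 mm per radian; reversible.
- plate: White end plate, 70 x 310 mm, riding on both rails; upright flange 90 mm wide in its middle (top 153 mm above the table), red index line at each end. Origin at its centre below that line, 50 mm above the table; x away from the knobs, y left along the line. Each knob drives one end, 130 mm from the origin. Starts square, 120 mm from the knobs' line and must move 50 to 74 mm further away.
- red_clips: Two fixed red clips, 14 x 28 x 45 mm, on the rig's base outside the rails, 175 mm either side of its middle; they mark the wanted place of the index line (blue clips further on: ignore). Origin midway between them, 15 mm above the table; x along the rails away from the knobs, y left. In place: plate's origin level with this one along x, axes parallel.

How it is judged:
At the end, for the whole second after the job is handed in: The plate's centre is within 10 mm of the red clips' line along the rails, the plate is within 6 degrees of square to the rails, at rest and the knobs released (x of plate in the frame of red_clips between -0.01 and 0.01 m and angle between the y axis of plate and the y axis of red_clips, either way round below 0.105 rad and linear speed of plate below 0.005 m/s); the robot touches nothing.
It fails at once if the end plate is more than 10 degrees askew on its rails (angle between the y axis of plate and the y axis of red_clips, either way round above 0.175 rad).
It fails at once if the end plate itself is pushed (more than 3 N from the robot) (contact force between plate and the arm above 3 N or contact force between plate and the fingers above 3 N).
It also fails if it takes over 58 s, if anything falls off the work surface, if the arm or the gripper's body presses on something with over 40 N, if the wrist force passes 120 N, or if a joint passes its speed limit or range.

## Working session

There is one attempt and no reset: what is moved stays moved. The work goes in short steps, Python scripts to look and compute and a tool call to move; the robot and the scene stay as the last step left them, time stands still between calls to the robot, and variables do not carry over. Pictures are saved under pics/ and viewed, about 8 in all and at most 12, crops included, and the job is handed in when it is done.

Besides the shell and the picture viewer there is one more tool, called after "Call:" in YAML: its name, and indented under it one key for each argument. jog_arm: Moves the arm, as the interface text tells. Its arguments: {"type":"object","properties":{"dp":{"type":"array"},"spin":{"type":"array"},"hand":{"type":"number"},"grip_force":{"type":"number"}},"required":["dp","spin"]}

```bash
mkdir -p pics; cat > h.py <<'E'
import numpy as np, cv2
from cell import bot
def ray(c,u,v):
    f=c["frame"].shape[0]/2/np.tan(np.radians(c["vfov"])/2)
    T=np.array(c["T"]); d=T[:3,:3]@np.array([(u-c["cx"])/f,(v-c["cy"])/f,1]); return T[:3,3],d
def onz(c,u,v,z):
    o,d=ray(c,u,v); return o+d*(z-o[2])/d[2]
def blobs(m,a=15):
    n,l,s,ce=cv2.connectedComponentsWithStats(m.astype(np.uint8)); return [(s[i].tolist(),ce[i].round(1).tolist()) for i in range(1,n) if s[i][4]>=a]
E
python3 - <<'E'
from h import *
for n in ("top","scene"):
    c=bot.capture(n); cv2.imwrite(f"pics/{n}1.png",c["frame"])
    print(n,c["vfov"],c["cx"],c["cy"],np.round(c["T"],3).tolist())
    b,g,r=[c["frame"][...,i].astype(int) for i in range(3)]
    for x in blobs((r>110)&(g<80)&(b<80)):print(x,onz(c,*x[1],.05).round(3))
s=bot.read_state();print(s)
E
```

```text
top 44.10696088083975 286.3668793225946 214.8929361455584 [[-0.018, -0.989, 0.144, 0.472], [-1.0, 0.017, -0.008, 0.04], [0.005, -0.144, -0.99, 0.981], [0.0, 0.0, 0.0, 1.0]]
([346, 111, 35, 34, 260], [363.2, 127.9]) [ 0.769 -0.113  0.05 ]
([251, 140, 5, 6, 23], [253.4, 142.8]) [0.743 0.091 0.05 ]
([261, 142, 4, 6, 17], [262.8, 144.3]) [0.74  0.074 0.05 ]
([338, 173, 29, 6, 67], [351.1, 175.4]) [ 0.679 -0.087  0.05 ]
([441, 172, 5, 6, 20], [443.0, 174.2]) [ 0.678 -0.256  0.05 ]
([263, 183, 26, 6, 52], [275.4, 185.4]) [0.662 0.052 0.05 ]
([406, 207, 27, 6, 56], [419.1, 209.6]) [ 0.613 -0.209  0.05 ]
([320, 246, 19, 17, 127], [330.8, 254.1]) [ 0.535 -0.046  0.05 ]
scene 51.172659461146004 273.81336356977073 205.83208291666793 [[0.315, 0.722, -0.616, 1.003], [0.949, -0.252, 0.19, -0.107], [-0.018, -0.644, -0.765, 0.602], [0.0, 0.0, 0.0, 1.0]]
([197, 240, 16, 8, 29], [202.9, 243.3]) [ 0.595 -0.097  0.05 ]
([225, 240, 15, 6, 28], [233.6, 242.2]) [ 0.608 -0.051  0.05 ]
([293, 241, 31, 5, 49], [307.8, 242.7]) [0.646 0.056 0.05 ]
([113, 262, 34, 6, 64], [129.8, 264.1]) [ 0.596 -0.208  0.05 ]
([339, 281, 21, 10, 97], [349.4, 286.3]) [0.736 0.085 0.05 ]
([83, 314, 22, 10, 115], [93.7, 319.0]) [ 0.67  -0.265  0.05 ]
{'t': 0.1, 'qpos': array([-1.31300364,  0.39911325,  0.04504559,  1.53772958, -0.01872795,
        1.20691316, -0.05073693]), 'joint_velocities': array([-2.29070090e-04, -2.24820785e-03, -1.07900468e-03, -4.79746218e-03,
        4.53120060e-04, -4.83864223e-04, -6.81853796e-05]), 'joint_efforts': array([ 3.48723494e-03, -4.76261830e+01,  1.37029957e+00, -2.54951549e+01,
        1.19570337e-02,  5.08482088e-03,  1.20092427e-06]), 'ee_pos': array([0.22681579, 0.60858954, 0.25538145]), 'orientation': array([ 0.27855531,  1.55282368, -0.28128239]), 'contact_force': array([ 0.24691983,  0.4459946 , -0.72997539]), 'torque': array([-0.02533367,  0.00826589,  0.04049631]), 'finger_gap': 0.9966664047458765}
```

View pics/top1.png

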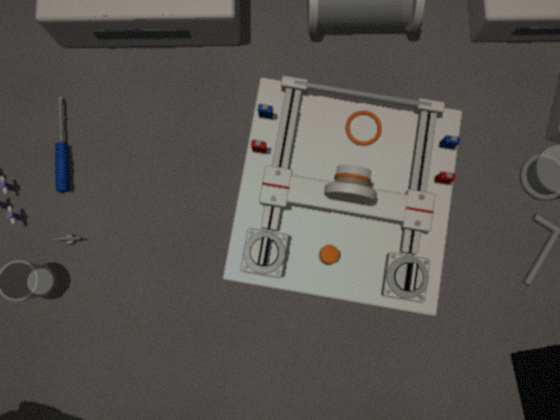

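View pics/scene1.png

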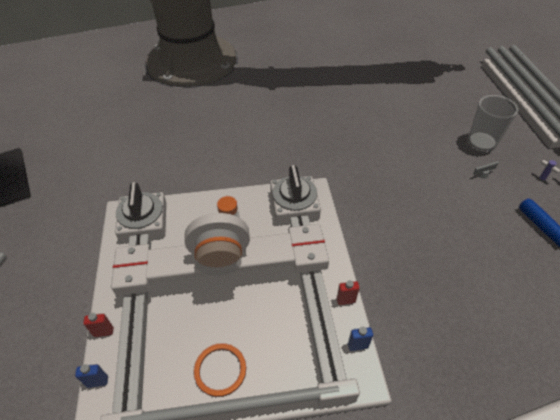

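The top view shows left and right knobs near (264,252) and (407,277), plate index lines at (275,185) and (419,210), and red clips at (259,145) and (445,177). The scene view shows the same layout seen from the far side.

```bash
python3 - <<'E'
from h import *
f=cv2.imread("pics/top1.png"); g=cv2.imread("pics/scene1.png")
def crop(f,x,y,w=70,h=52): return cv2.convertScaleAbs(cv2.resize(f[y:y+h,x:x+w],(400,297),interpolation=cv2.INTER_CUBIC),alpha=1.6)
cv2.imwrite("pics/c1.png",np.vstack([np.hstack([crop(f,230,226),crop(f,372,250)]),np.hstack([crop(f,230,130),crop(f,400,155)])]))
c=bot.capture("top")
for z in (.05,.06,.065,.07):
    a=onz(c,275.4,185.4,z);b=onz(c,419.1,209.6,z);print(z,a,b,np.linalg.norm(a-b),np.degrees(np.arctan2(*(a-b)[:2])))
E
```

```text
0.05 [0.66225591 0.05186588 0.05      ] [ 0.6129461  -0.20885949  0.05      ] 0.2653472805295019 10.709598703193715
0.06 [0.66021278 0.05174151 0.06      ] [ 0.61143281 -0.20618236  0.06      ] 0.2624961095820967 10.709598703193706
0.065 [0.65919122 0.05167932 0.065     ] [ 0.61067616 -0.2048438   0.065     ] 0.26107052410839404 10.709598703193713
0.07 [0.65816965 0.05161713 0.07      ] [ 0.60991951 -0.20350523  0.07      ] 0.25964493863469146 10.709598703193693
```

View pics/c1.png

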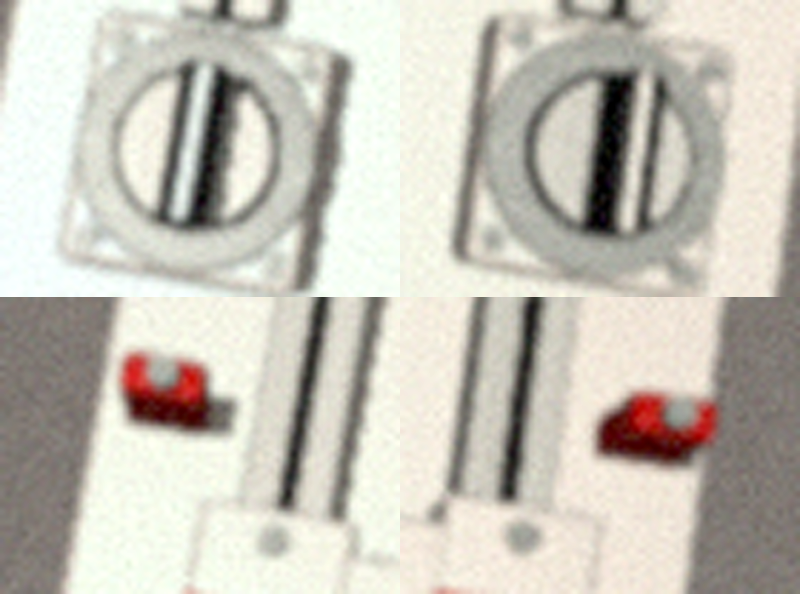

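The crop shows white bar lines at full-image px of about (263.9,251.2) and (413.7,276.3). The clip tops are near (258.9,143.7) and (448,176.2).

```bash
cat >> h.py <<'E'
ax=np.radians(-10.7); X=np.array([np.cos(ax),np.sin(ax)])
E
python3 - <<'E'
from h import *
c=bot.capture("top")
def up(x,y,x0,y0): return x0+x/5.714-.4,y0+y/5.714-.4
P=lambda p,z:onz(c,*p,z)[:2]
L=[P(up(*q,230,226),.089) for q in((205,68),(182,220))]
R=[P(up(*q,372,250),.089) for q in((248,70),(228,230))]
for K in(L,R):
    d=K[0]-K[1];print(np.mean(K,0),np.linalg.norm(d),np.degrees(np.arctan2(d[1],d[0])))
l,r=np.mean(L,0),np.mean(R,0);d=l-r;print("knob sep",np.linalg.norm(d),np.degrees(np.arctan2(d[0],d[1])))
pl=(P((275.4,185.4),.067)+P((419.1,209.6),.067))/2
for z in(.04,.05,.06):
    a=P(up(165,78,230,130),z);b=P(up(275,121,400,155),z);d=a-b;m=(a+b)/2
    ang=np.arctan2(d[0],d[1]);Xr=np.array([np.cos(ang),-np.sin(ang)])
    print(z,a,b,np.linalg.norm(d),np.degrees(ang),"knob->plate",(pl-(l+r)/2)@Xr,"plate->clip",(m-pl)@Xr)
E
```

```text
[0.54007885 0.07362531] 0.0462688785564475 -9.279809656114312
[ 0.4926643  -0.18210137] 0.04822461392076009 -10.199068830393193
knob sep 0.26008513055958565 10.50398924324103
0.04 [0.74517823 0.08243266] [ 0.67706664 -0.26827323] 0.35725874483492676 10.99075441641505 knob->plate 0.12024959368686082 plate->clip 0.07830393642704356
0.05 [0.74227529 0.08198465] [ 0.67488778 -0.26499294] 0.3534607894464054 10.99075441641502 knob->plate 0.12024959368686082 plate->clip 0.07553965259328556
0.06 [0.73937235 0.08153665] [ 0.67270892 -0.26171266] 0.3496628340578842 10.990754416415042 knob->plate 0.12024959368686082 plate->clip 0.07277536875952757
```

```bash
python3 - <<'E'
from h import *
from scipy.spatial.transform import Rotation as R
print(R.from_rotvec(bot.read_state()["orientation"]).as_matrix().round(3))
E
```

```text
[[-0.     0.349  0.937]
 [-0.001  0.937 -0.349]
 [-1.    -0.001  0.   ]]
```

Call:
jog_arm:
  dp:
    - [0.03,-0.05,0]
    - [0.06,-0.1,0]
    - [0.09,-0.15,0]
    - [0.12,-0.2,0]
    - [0.15,-0.25,0]
    - [0.18,-0.3,0]
    - [0.21,-0.35,0]
    - [0.24,-0.4,-0.02]
    - [0.27,-0.45,-0.04]
    - [0.29,-0.5,-0.06]
    - [0.313,-0.535,-0.095]
    - [0.313,-0.535,-0.095]
    - [0.313,-0.535,-0.095]
    - [0.313,-0.535,-0.095]
  spin: [1,2,3,4,5,6,7,8,9,10,10,10,10,10]
  hand: -0.2
  grip_force: 40

```text
t: 1.95
ee_pos: [0.54, 0.0756, 0.1615]
orientation: [0.141, 1.565, -0.141]
contact_force: [-0.7, 1.1, -0.2]
finger_gap: 0.599
```

```bash
cat >> h.py <<'E'
from scipy.spatial.transform import Rotation as Ro
def st():
    s=bot.read_state(); m=Ro.from_rotvec(s["orientation"]).as_matrix()
    print("t",round(s["t"],2),"p",s["ee_pos"].round(4),"jaw",np.degrees(np.arctan2(m[1,1],m[0,1])).round(1),"q",s["qpos"].round(2),"F",s["contact_force"].round(1),"gap",round(s["finger_gap"],3),m[:,0].round(3))
E
python3 - <<'E'
from h import *
st(); c=bot.capture("wrist"); cv2.imwrite("pics/w1.png",c["frame"])
E
```

```text
t 1.95 p [0.54   0.0756 0.1615] jaw 79.7 q [-0.51  0.32  0.36  1.9  -0.14  0.94  1.3 ] F [-0.7  1.1 -0.2] gap 0.599 [ 0.001  0.    -1.   ]
```

View pics/w1.png

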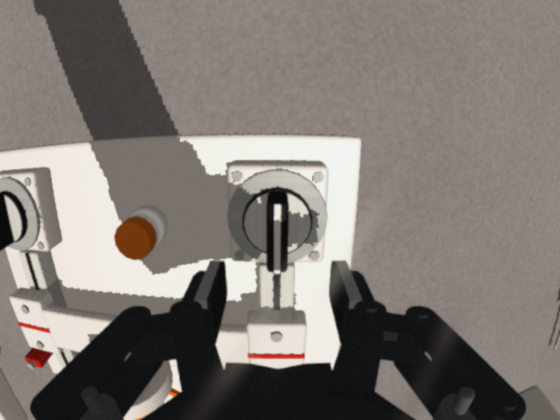

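The wrist view shows the left knob's bar at about (277,235). It is centred between the fingers, with inner edges near 223 and 333, and aligned with them.

Call:
jog_arm:
  dp:
    - [0,-0.002,-0.03]
    - [0,-0.002,-0.055]
    - [0,-0.002,-0.073]
    - [0,-0.002,-0.073]
    - [0,-0.002,-0.073]
  spin: [0,0,0,0,0]

```text
t: 2.62
ee_pos: [0.5408, 0.0738, 0.0894]
orientation: [0.141, 1.563, -0.14]
contact_force: [0.2, -0.7, 0.5]
finger_gap: 0.598
```

Call:
jog_arm:
  dp:
    - [0,0,0]
    - [0,0,0]
    - [0,0,0]
    - [0,0,0]
    - [0,0,0]
  spin: [0,0,0,0,0]
  hand: 1
  grip_force: 40

```text
t: 3.25
ee_pos: [0.5415, 0.0746, 0.0904]
orientation: [0.143, 1.562, -0.139]
contact_force: [-1.1, 2.3, 6.2]
finger_gap: 0.154
```

Call:
jog_arm:
  dp:
    - [0,-0.001,0.001]
    - [0,-0.001,0.001]
    - [0,-0.001,0.001]
    - [0,-0.001,0.001]
    - [0,-0.001,0.001]
    - [0,-0.001,0.001]
    - [0,-0.001,0.001]
  spin: [-7,-14,-21,-28,-35,-35,-35]

```text
t: 4.12
ee_pos: [0.5415, 0.0748, 0.0905]
orientation: [0.617, 1.477, -0.614]
contact_force: [3.6, 3.3, -10.4]
finger_gap: 0.155
```

```bash
cat >> h.py <<'E'
def plate(save=None):
    c=bot.capture("top"); b,g,r=[c["frame"][...,i].astype(int) for i in range(3)]
    if save: cv2.imwrite(save,c["frame"])
    for x in blobs((r>110)&(g<80)&(b<80),8):
        p=onz(c,*x[1],.067); print(x,p.round(4),"from knobs",((p[:2]-[.5164,-.0542])@X).round(4))
E
python3 - <<'E'
from h import *
st(); plate("pics/t2.png")
E
```

```text
t 4.12 p [0.5415 0.0748 0.0905] jaw 44.9 q [-0.6   0.44  0.48  1.96 -0.28  0.8   0.82] F [  3.6   3.3 -10.4] gap 0.155 [ 0.005 -0.    -1.   ]
([347, 112, 34, 33, 170], [364.1, 127.1]) [ 0.7646 -0.1121  0.067 ] from knobs 0.2546
([252, 140, 5, 7, 24], [253.7, 143.0]) [0.738  0.0899 0.067 ] from knobs 0.1909
([261, 142, 5, 6, 22], [262.7, 144.4]) [0.7351 0.0736 0.067 ] from knobs 0.1911
([339, 168, 12, 3, 27], [344.5, 169.0]) [ 0.6868 -0.0735  0.067 ] from knobs 0.1711
([356, 170, 14, 6, 31], [362.8, 172.6]) [ 0.6796 -0.1063  0.067 ] from knobs 0.1701
([265, 172, 26, 8, 38], [277.4, 175.5]) [0.6769 0.0478 0.067 ] from knobs 0.1388
([441, 172, 6, 6, 28], [443.0, 174.2]) [ 0.6742 -0.2511  0.067 ] from knobs 0.1916
([451, 174, 4, 6, 20], [452.6, 176.4]) [ 0.6699 -0.2681  0.067 ] from knobs 0.1905
([406, 206, 26, 8, 47], [418.4, 209.5]) [ 0.6106 -0.2031  0.067 ] from knobs 0.1202
([332, 246, 7, 15, 31], [334.2, 254.2]) [ 0.5335 -0.0501  0.067 ] from knobs 0.016
```

View pics/t2.png

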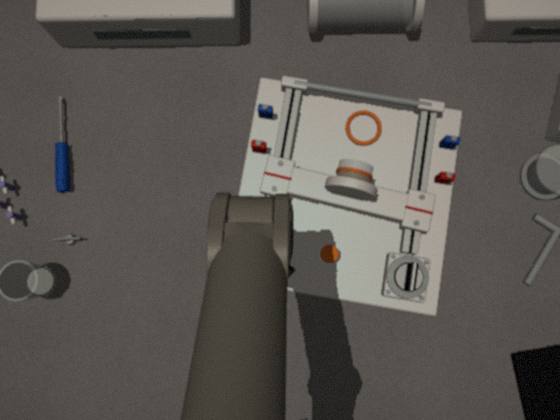

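The left end moved 18.6 mm, against 18.3 mm expected. Next is the right knob.

Call:
jog_arm:
  dp:
    - [0,0,0]
    - [0,0,0]
    - [0,0,0.03]
    - [0,0,0.06]
    - [-0.01,-0.05,0.06]
    - [-0.02,-0.1,0.06]
    - [-0.03,-0.15,0.06]
    - [-0.04,-0.2,0.06]
    - [-0.049,-0.257,0.06]
    - [-0.049,-0.257,0.06]
    - [-0.049,-0.257,0.06]
  spin: [0,0,0,0,9,18,27,35,35,35,35]
  hand: -0.2

```text
t: 5.55
ee_pos: [0.4923, -0.1824, 0.1507]
orientation: [0.142, 1.562, -0.137]
contact_force: [0.5, 1.3, -0.4]
finger_gap: 0.599
```

```bash
python3 - <<'E'
from h import *
st(); c=bot.capture("wrist"); cv2.imwrite("pics/w2.png",c["frame"])
E
```

```text
t 5.55 p [ 0.4923 -0.1824  0.1507] jaw 79.8 q [-0.13  0.32  0.49  1.96 -0.19  0.9   1.85] F [ 0.5  1.3 -0.4] gap 0.599 [ 0.004  0.003 -1.   ]
```

View pics/w2.png

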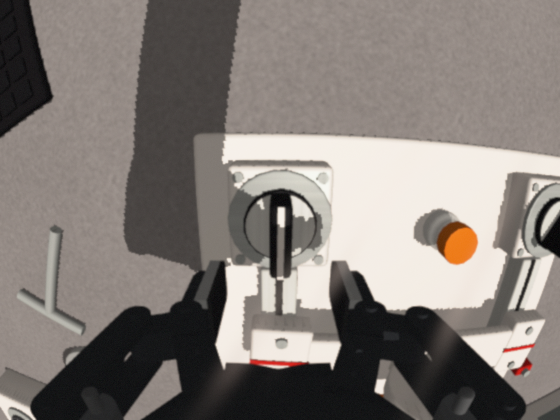

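The right knob's bar, at about (281,235), is centred between the jaws to within 1–2 mm.

Call:
jog_arm:
  dp:
    - [0,0,-0.03]
    - [0,0,-0.06]
    - [0,0,-0.06]
    - [0,0,-0.06]
  spin: [0,0,0,0]

```text
t: 6.1
ee_pos: [0.4936, -0.1807, 0.0915]
orientation: [0.139, 1.561, -0.133]
contact_force: [0.7, -0.2, -0.0]
finger_gap: 0.598
```

Call:
jog_arm:
  dp:
    - [0,0,0]
    - [0,0,0]
    - [0,0,0]
    - [0,0,0]
    - [0,0,0]
  spin: [0,0,0,0,0]
  hand: 1

```text
t: 6.72
ee_pos: [0.4943, -0.181, 0.0926]
orientation: [0.141, 1.559, -0.134]
contact_force: [-1.2, 0.8, 6.3]
finger_gap: 0.151
```

Call:
jog_arm:
  dp:
    - [0,0,0]
    - [0,0,0]
    - [0,0,0]
    - [0,0,0]
    - [0,0,0]
    - [0,0,0]
    - [0,0,0]
    - [0,0,0]
    - [0,0,0]
    - [0,0,0]
    - [0,0,0]
    - [0,0,0]
  spin: [-7,-14,-21,-28,-35,-42,-49,-56,-63,-70,-70,-70]

```text
t: 8.22
ee_pos: [0.4935, -0.1818, 0.0926]
orientation: [1.077, 1.279, -1.08]
contact_force: [-3.4, -2.2, 2.8]
finger_gap: 0.152
```

```bash
python3 - <<'E'
from h import *
st(); plate()
E
```

```text
t 8.22 p [ 0.4935 -0.1818  0.0926] jaw 10.0 q [-0.34  0.48  0.76  2.01 -0.45  0.82  0.86] F [-3.4 -2.2  2.8] gap 0.152 [ 0.005 -0.006 -1.   ]
([346, 112, 35, 33, 216], [363.5, 127.6]) [ 0.7637 -0.1109  0.067 ] from knobs 0.2535
([252, 140, 5, 6, 23], [253.6, 142.8]) [0.7383 0.0901 0.067 ] from knobs 0.1913
([261, 142, 4, 6, 20], [262.6, 144.4]) [0.7351 0.0738 0.067 ] from knobs 0.1911
([338, 158, 31, 5, 62], [352.9, 159.9]) [ 0.7034 -0.0893  0.067 ] from knobs 0.1903
([441, 172, 5, 6, 24], [442.8, 174.3]) [ 0.6741 -0.2507  0.067 ] from knobs 0.1914
([451, 173, 4, 6, 18], [452.8, 176.0]) [ 0.6706 -0.2686  0.067 ] from knobs 0.1913
([264, 174, 27, 4, 47], [277.3, 175.5]) [0.6769 0.048  0.067 ] from knobs 0.1387
([409, 188, 26, 4, 58], [420.7, 189.8]) [ 0.6463 -0.2092  0.067 ] from knobs 0.1564
([321, 250, 18, 13, 45], [331.7, 257.4]) [ 0.5279 -0.0455  0.067 ] from knobs 0.0097
```

Call:
jog_arm:
  dp:
    - [0,0,0]
    - [0,0,0]
    - [0,0,0.03]
    - [0,0,0.055]
    - [0.01,0.05,0.055]
    - [0.02,0.1,0.055]
    - [0.03,0.15,0.055]
    - [0.04,0.2,0.055]
    - [0.048,0.256,0.055]
    - [0.048,0.256,0.055]
    - [0.048,0.256,0.055]
  spin: [0,0,0,0,9,18,27,35,35,35,35]
  hand: -0.2

```text
t: 9.65
ee_pos: [0.5414, 0.0742, 0.1476]
orientation: [0.613, 1.474, -0.612]
contact_force: [-0.6, -1.2, -0.3]
finger_gap: 0.598
```

```bash
python3 - <<'E'
from h import *
st()
E
```

```text
t 9.65 p [0.5414 0.0742 0.1476] jaw 45.0 q [-0.72  0.39  0.63  1.92 -0.28  0.92  0.83] F [-0.6 -1.2 -0.3] gap 0.598 [ 0.007 -0.003 -1.   ]
```

Call:
jog_arm:
  dp:
    - [0,0,-0.03]
    - [0,0,-0.057]
    - [0,0,-0.057]
    - [0,0,-0.057]
  spin: [0,0,0,0]

```text
t: 10.15
ee_pos: [0.5421, 0.0731, 0.0915]
orientation: [0.615, 1.473, -0.613]
contact_force: [0.2, -0.3, -0.2]
finger_gap: 0.604
```

Call:
jog_arm:
  dp:
    - [0,0,0]
    - [0,0,0]
    - [0,0,0]
    - [0,0,0]
    - [0,0,0]
  spin: [0,0,0,0,0]
  hand: 1

```text
t: 10.78
ee_pos: [0.5431, 0.0732, 0.0926]
orientation: [0.616, 1.471, -0.612]
contact_force: [-0.0, -0.4, 6.8]
finger_gap: 0.154
```

Call:
jog_arm:
  dp:
    - [0,0,0]
    - [0,0,0]
    - [0,0,0]
    - [0,0,0]
    - [0,0,0]
    - [0,0,0]
    - [0,0,0]
    - [0,0,0]
    - [0,0,0]
    - [0,0,0]
    - [0,0,0]
    - [0,0,0]
  spin: [-7,-14,-21,-28,-35,-42,-49,-56,-63,-70,-70,-70]

```text
t: 12.28
ee_pos: [0.5412, 0.0731, 0.0926]
orientation: [1.515, 0.962, -1.529]
contact_force: [-4.7, -0.9, 6.7]
finger_gap: 0.151
```

```bash
python3 - <<'E'
from h import *
st(); plate()
E
```

```text
t 12.28 p [0.5412 0.0731 0.0926] jaw -25.1 q [-0.9   0.58  0.9   1.96 -0.57  0.89 -0.14] F [-4.7 -0.9  6.7] gap 0.151 [-0.003 -0.01  -1.   ]
([347, 112, 34, 30, 123], [366.4, 122.3]) [ 0.7736 -0.1166  0.067 ] from knobs 0.2643
([252, 140, 5, 7, 23], [253.6, 143.0]) [0.738  0.0901 0.067 ] from knobs 0.1909
([261, 142, 5, 6, 24], [262.7, 144.5]) [0.7349 0.0736 0.067 ] from knobs 0.191
([342, 147, 14, 4, 31], [348.1, 148.1]) [ 0.7256 -0.0814  0.067 ] from knobs 0.2106
([357, 149, 16, 5, 34], [364.6, 151.1]) [ 0.7195 -0.1112  0.067 ] from knobs 0.2101
([267, 152, 27, 8, 41], [280.2, 155.9]) [0.7131 0.0421 0.067 ] from knobs 0.1754
([441, 172, 6, 6, 30], [443.0, 174.4]) [ 0.6739 -0.251   0.067 ] from knobs 0.1913
([451, 173, 4, 7, 18], [452.8, 176.2]) [ 0.6702 -0.2685  0.067 ] from knobs 0.191
([409, 186, 26, 8, 58], [421.4, 189.9]) [ 0.6461 -0.2104  0.067 ] from knobs 0.1564
([329, 245, 6, 18, 24], [331.2, 253.6]) [ 0.5346 -0.0448  0.067 ] from knobs 0.0162
([336, 251, 3, 6, 9], [337.6, 254.0]) [ 0.5337 -0.0561  0.067 ] from knobs 0.0174
```

Call:
jog_arm:
  dp:
    - [0,0,0]
    - [0,0,0]
    - [0,0,0.03]
    - [0,0,0.055]
    - [-0.01,-0.05,0.055]
    - [-0.02,-0.1,0.055]
    - [-0.03,-0.15,0.055]
    - [-0.04,-0.2,0.055]
    - [-0.048,-0.255,0.055]
    - [-0.048,-0.255,0.055]
    - [-0.048,-0.255,0.055]
  spin: [0,0,0,0,9,18,27,35,35,35,35]
  hand: -0.2

```text
t: 13.7
ee_pos: [0.4934, -0.1817, 0.1475]
orientation: [1.076, 1.277, -1.084]
contact_force: [-0.1, 0.5, -0.7]
finger_gap: 0.599
```

Call:
jog_arm:
  dp:
    - [0,0,-0.03]
    - [0,0,-0.057]
    - [0,0,-0.057]
    - [0,0,-0.057]
  spin: [0,0,0,0]

```text
t: 14.2
ee_pos: [0.4943, -0.1809, 0.0912]
orientation: [1.074, 1.276, -1.082]
contact_force: [0.4, 0.3, -0.4]
finger_gap: 0.6
```

Call:
jog_arm:
  dp:
    - [0,0,0]
    - [0,0,0]
    - [0,0,0]
    - [0,0,0]
    - [0,0,0]
  spin: [0,0,0,0,0]
  hand: 1

```text
t: 14.82
ee_pos: [0.4934, -0.1812, 0.0921]
orientation: [1.075, 1.278, -1.082]
contact_force: [-4.2, 1.3, 7.7]
finger_gap: 0.152
```

```bash
python3 - <<'E'
from h import *
st()
E
```

```text
t 14.82 p [ 0.4934 -0.1812  0.0921] jaw 10.0 q [-0.35  0.49  0.78  2.01 -0.46  0.82  0.86] F [-4.2  1.3  7.7] gap 0.152 [ 0.004 -0.009 -1.   ]
```

Call:
jog_arm:
  dp:
    - [0,0,0]
    - [0,0,0]
    - [0,0,0]
    - [0,0,0]
    - [0,0,0]
    - [0,0,0]
    - [0,0,0]
    - [0,0,0]
    - [0,0,0]
    - [0,0,0]
    - [0,0,0]
    - [0,0,0]
  spin: [-7,-14,-21,-28,-35,-42,-49,-56,-63,-69,-69,-69]

```text
t: 16.32
ee_pos: [0.493, -0.1811, 0.0922]
orientation: [1.906, 0.528, -1.923]
contact_force: [-2.0, 0.5, 1.9]
finger_gap: 0.158
```

```bash
python3 - <<'E'
from h import *
st(); plate()
E
```

```text
t 16.32 p [ 0.493  -0.1811  0.0922] jaw -59.0 q [-0.53  0.65  1.08  2.01 -0.71  0.93 -0.11] F [-2.   0.5  1.9] gap 0.158 [-0.007 -0.006 -1.   ]
([347, 111, 34, 30, 151], [366.8, 121.8]) [ 0.7746 -0.1174  0.067 ] from knobs 0.2654
([342, 137, 29, 5, 68], [356.5, 139.1]) [ 0.7422 -0.0973  0.067 ] from knobs 0.2299
([251, 140, 6, 6, 24], [253.5, 142.9]) [0.7381 0.0903 0.067 ] from knobs 0.1911
([261, 142, 5, 6, 21], [262.8, 144.3]) [0.7352 0.0734 0.067 ] from knobs 0.1913
([268, 154, 26, 5, 49], [280.5, 156.0]) [0.7129 0.0416 0.067 ] from knobs 0.1753
([411, 169, 28, 4, 52], [424.5, 170.5]) [ 0.6816 -0.218   0.067 ] from knobs 0.1928
([441, 172, 5, 6, 27], [443.1, 174.4]) [ 0.6739 -0.2512  0.067 ] from knobs 0.1913
([451, 173, 4, 6, 16], [452.8, 176.0]) [ 0.6706 -0.2686  0.067 ] from knobs 0.1913
([335, 251, 4, 6, 15], [337.0, 253.3]) [ 0.535  -0.0551  0.067 ] from knobs 0.0184
([321, 256, 17, 7, 23], [327.9, 260.1]) [ 0.5233 -0.0387  0.067 ] from knobs 0.0039
```

Call:
jog_arm:
  dp:
    - [0,0,0]
    - [0,0,0]
    - [0,0,0.03]
    - [0,0,0.055]
    - [0.01,0.05,0.055]
    - [0.02,0.1,0.055]
    - [0.03,0.15,0.055]
    - [0.04,0.2,0.055]
    - [0.048,0.255,0.055]
    - [0.048,0.255,0.055]
    - [0.048,0.255,0.055]
  spin: [0,0,0,0,9,18,27,34,34,34,34]
  hand: -0.2

```text
t: 17.75
ee_pos: [0.541, 0.0735, 0.1473]
orientation: [1.514, 0.964, -1.527]
contact_force: [0.2, -0.9, -0.5]
finger_gap: 0.602
```

```bash
python3 - <<'E'
from h import *
st()
E
```

```text
t 17.75 p [0.541  0.0735 0.1473] jaw -24.9 q [-1.    0.55  1.05  1.92 -0.55  1.   -0.14] F [ 0.2 -0.9 -0.5] gap 0.602 [-0.003 -0.01  -1.   ]
```

Call:
jog_arm:
  dp:
    - [0,0,-0.03]
    - [0,0,-0.057]
    - [0,0,-0.057]
    - [0,0,-0.057]
  spin: [0,0,0,0]

```text
t: 18.25
ee_pos: [0.5417, 0.0721, 0.0913]
orientation: [1.516, 0.961, -1.527]
contact_force: [-0.1, -0.2, -0.5]
finger_gap: 0.598
```

Call:
jog_arm:
  dp:
    - [0,0,0]
    - [0,0,0]
    - [0,0,0]
    - [0,0,0]
    - [0,0,0]
  spin: [0,0,0,0,0]
  hand: 1

```text
t: 18.88
ee_pos: [0.5411, 0.0725, 0.0923]
orientation: [1.517, 0.964, -1.528]
contact_force: [-3.7, 1.1, 8.2]
finger_gap: 0.153
```

Call:
jog_arm:
  dp:
    - [0,0,0]
    - [0,0,0]
    - [0,0,0]
    - [0,0,0]
    - [0,0,0]
    - [0,0,0]
    - [0,0,0]
  spin: [-7,-14,-21,-28,-33,-33,-33]

```text
t: 19.75
ee_pos: [0.5401, 0.0733, 0.0923]
orientation: [1.895, 0.546, -1.914]
contact_force: [-4.5, 3.0, 4.5]
finger_gap: 0.154
```

```bash
python3 - <<'E'
from h import *
st(); plate()
E
```

```text
t 19.75 p [0.5401 0.0733 0.0923] jaw -58.0 q [-1.    0.7   1.1   1.96 -0.76  0.98 -0.55] F [-4.5  3.   4.5] gap 0.154 [-0.009 -0.003 -1.   ]
([348, 112, 33, 27, 108], [367.3, 120.6]) [ 0.7768 -0.1184  0.067 ] from knobs 0.2678
([342, 132, 16, 3, 35], [349.5, 133.3]) [ 0.7533 -0.0849  0.067 ] from knobs 0.2385
([359, 134, 15, 4, 34], [366.5, 135.5]) [ 0.7487 -0.1158  0.067 ] from knobs 0.2397
([252, 140, 5, 7, 23], [253.6, 143.0]) [0.738  0.0901 0.067 ] from knobs 0.1909
([261, 142, 5, 6, 23], [262.8, 144.4]) [0.7351 0.0734 0.067 ] from knobs 0.1912
([270, 144, 26, 6, 46], [282.6, 146.8]) [0.73   0.0375 0.067 ] from knobs 0.1928
([412, 168, 27, 6, 48], [425.0, 170.6]) [ 0.6814 -0.2189  0.067 ] from knobs 0.1927
([441, 172, 6, 6, 29], [443.1, 174.3]) [ 0.674  -0.2512  0.067 ] from knobs 0.1915
([451, 173, 4, 7, 22], [452.8, 176.4]) [ 0.6699 -0.2685  0.067 ] from knobs 0.1906
([329, 247, 7, 16, 24], [332.0, 254.7]) [ 0.5327 -0.0462  0.067 ] from knobs 0.0145
([333, 251, 6, 11, 16], [336.5, 256.4]) [ 0.5295 -0.054   0.067 ] from knobs 0.0129
```

Call:
jog_arm:
  dp:
    - [0,0,0]
    - [0,0,0]
    - [0,0,0.03]
    - [0,0,0.06]
    - [-0.02,0.04,0.1]
    - [-0.04,0.09,0.15]
    - [-0.06,0.14,0.15]
    - [-0.09,0.19,0.15]
    - [-0.12,0.24,0.15]
    - [-0.12,0.24,0.15]
    - [-0.12,0.24,0.15]
    - [-0.12,0.24,0.15]
  spin: [0,0,0,0,0,0,0,0,0,0,0,0]
  hand: -0.2

```text
t: 21.3
ee_pos: [0.4212, 0.3115, 0.2426]
orientation: [1.898, 0.543, -1.916]
contact_force: [-0.7, -0.3, 0.8]
finger_gap: 0.601
```

```bash
python3 - <<'E'
from h import *
st(); plate("pics/t3.png")
f=cv2.imread("pics/t3.png"); cv2.imwrite("pics/t3c.png",cv2.convertScaleAbs(cv2.resize(f[90:310,220:480],(780,660))[:600],alpha=1.5))
E
```

```text
t 21.3 p [0.4212 0.3115 0.2426] jaw -58.2 q [-1.72  0.56  1.4   1.87 -0.59  1.24 -1.15] F [-0.7 -0.3  0.8] gap 0.601 [-0.008 -0.003 -1.   ]
([348, 111, 33, 27, 137], [368.1, 120.5]) [ 0.777  -0.1199  0.067 ] from knobs 0.2682
([344, 132, 29, 6, 68], [358.1, 134.2]) [ 0.7514 -0.1006  0.067 ] from knobs 0.2395
([251, 140, 6, 6, 24], [253.5, 142.9]) [0.7381 0.0903 0.067 ] from knobs 0.1911
([261, 142, 5, 6, 20], [262.8, 144.4]) [0.7351 0.0734 0.067 ] from knobs 0.1912
([270, 144, 26, 6, 53], [281.8, 146.8]) [0.73  0.039 0.067] from knobs 0.1926
([412, 168, 27, 6, 51], [424.7, 170.5]) [ 0.6816 -0.2184  0.067 ] from knobs 0.1928
([441, 172, 6, 6, 23], [443.1, 174.3]) [ 0.674  -0.2512  0.067 ] from knobs 0.1915
([451, 174, 4, 5, 14], [452.7, 176.1]) [ 0.6704 -0.2684  0.067 ] from knobs 0.1911
([321, 247, 18, 16, 78], [331.8, 255.3]) [ 0.5316 -0.0458  0.067 ] from knobs 0.0134
```

View pics/t3c.png

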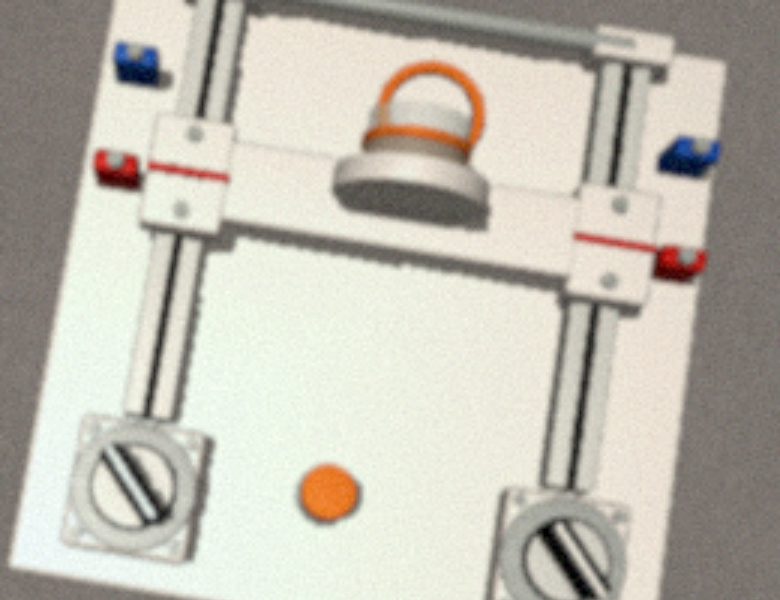

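The crop shows the plate's index lines in line with both red clips: left line at (188,171) beside a clip at (117,168), right line at (615,241) beside a clip at (682,262). The arm is clear of the rig.

```bash
python3 -c "
from h import *
st();print(bot.job_done())"
```

```text
t 21.35 p [0.4211 0.3116 0.2426] jaw -58.2 q [-1.72  0.56  1.4   1.87 -0.59  1.24 -1.15] F [-0.4  0.4  0.4] gap 0.598 [-0.008 -0.003 -1.   ]
the job is handed in; nothing more can be done
None
```

The plate is set to the red clips and the job was handed in at about 21 s. I turned the knobs clockwise in alternating steps: left 35°, right 70°, left 70°, right 69°, left 33°. I then let go and moved the arm clear.

- **Position:** in the last camera check the index line was 192.6 mm from the knobs' line at the left end and 192.8 mm at the right. My estimate for the clips is 191–193 mm, so the plate should be within about 2 mm of the line.
- **Squareness:** the two ends differ by 0.2 mm, which is well under 1°. Mid-job it was never more than about 4–5° askew.
- **Contact:** I saw no sign of contact with the plate itself. The force on the tool was near zero after release.
- **Discrepancy:** the clips' distance shifts by about 1.5 mm depending on the height assumed for the visible red. Both readings are well inside the 10 mm tolerance, and no check failed.

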